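# Ready a pipette over the open sample pot

## Robot

A 6-joint arm with a two-finger parallel gripper is mounted at the origin on the work surface. World frame = base frame: x ahead of the robot, y to its left, z up, the work surface at z = 0. Lengths are in m, angles in rad, forces in N, time in s.
With the tool pointing down it reaches from about 0.375 to 0.975 m from the base axis. Payload 3.8 kg.
Tool frame: the origin (TCP) lies at the very end of the fingers, on their centre line; the grasp point (between the pads) lies 19 mm behind it; z points along the fingers, y is the direction in which the jaws open and shut (so a half turn about z gives the same grasp; the last joint's range is limited). The gripper opens to 85 mm and grips with 20 to 120 N. Pads are 22 mm wide; open, the fingers measure 114 mm over their backs; the gripper's body (76 mm by 85 mm) begins 54 mm behind the grasp point. The pads swing forward as they close: fully open they stand 13 mm farther back than shut.
Start: joints at [-1.189, 0.264, 1.604, -0, 1.274, -0.037], TCP at [0.274, -0.617, 0.231] pointing down, gripper open.
Joint ranges: [-2.63, 2.63], [-0.94, 2.18], [0.31, 2.57], [-1.31, 4.45], [0, 2.66], [-2.55, 2.55]. Speed limits (rad/s): [2.57, 2.57, 3.14, 3.14, 3.14, 3.14].

## Interface

Orientations are given as a rotation vector (axis times angle).
In Python, from workcell import status, read_camera, camera_info, order gives the robot as it stands.
- The arm moves only by the tool move_arm, never from a script. Its argument "deltas" is a list of rows, each a list of 3 entries, a list of its own where there are three numbers: the turn, a rotation vector about the world's x, y, z as a fraction of full scale, then the shift along the world's x, y, z as a fraction of full scale, then the closure, from -1 (fully open) to 1 (shut), so that 0 is half open. A call has 1 to 20 rows; each row is the pose to reach, as a shift and turn from the pose commanded when the call began; what a row does not reach only later rows make up. Full scale, the value 1, is 0.1 m for a shift and pi/2 rad for a turn. A row lasts 1/8 s, in which the tool goes at most 62.5 mm and 10.7 degrees, less where a joint would pass 70% of its speed; a pose out of reach is approached as far as the arm can. A call with a number of a shift or a turn outside -1 to 1 is refused whole. A call with a gripper value outside its range is refused whole. The fingers move at their own pace and stop on an object; "grip_force" is the grip in N (left out, the last holds). Time passes only in rows, so rows that repeat a pose let the fingers close. It gives the time, the measured TCP pose, the force and the opening at its end, in the units of the state.
- status.read_state(): the state, without advancing time (a new reading comes with each control period).
- read_camera(name): name is "side" or "top" or "wrist"; returns (picture, depth): 420x560x3 uint8, red, green, blue; 420x560 float32, m along the optical axis (not along the pixel's ray), 0 where there is no reading.
- camera_info(name): a dict with "K" (3x3 intrinsics, pixels), "R" (3x3) and "t" (3): a world point X has camera coordinates R X + t. Camera axes: x right, y down, z forward; pixel columns grow to the right and rows downward; lengths in m; the calibration is good to about 2 mm. A picture is of the moment at which its call begins: read the wrist's pose just before it. camera_info takes no time and is no camera call; for the wrist camera it gives the pose at the moment of the call.
- order.finish_job(): hands the job in, once; it reports no verdict.
The state is a dict: "time": time; "q": joint angles; "joint_vel": joint speeds; "joint_torque": joint torques, N m; "tool_pos": TCP position; "tcp_rot": TCP orientation; "wrist_force": force on the tool from outside, world axes, zero at the start; "torque": the same for the moment, N m; "width": opening from 0.0 (shut) to 1.0 (fully open).
Only numpy, scipy, OpenCV 4.12 (cv2) and the standard library are available. Lean on these libraries where they do the work, as an engineer would, in place of code of your own. Each camera call takes 0.05 s, during which the arm holds its last target. There are 200 camera calls.

## Task

Draw the longer of the two pipettes out of its slanted holder, turn it upright with its tip down, and hold it with the tip about 2 cm above the mouth of the one open sample pot, centred over the opening. Finish while still holding it there, steady and raised: do not put it down or let go, do not touch the pot with it, and leave the pot, the short pipette and everything else on the bench where they are.

Things in the scene. Friction and masses are not known exactly. Their poses are not given: they have to be found in the camera images.
- pipette: Longer pipette, white and grey, 238 mm long, about 100 g, loose in one of the holder's two sleeves (which one varies). Origin on its axis at the shoulder; +z along the axis to the push button (18 mm wide, ends at z = 118). Below the shoulder a round shaft 18 mm wide to z = -50, then a cone to the tip at z = -120. Finger hook at z = 89, 12 mm wide, 33 mm out to -x (downwards in the holder).
- pipette_grip (a point): Centre of the longer pipette's handle, on its axis 48 mm above the shoulder. The handle is a 26 x 26 mm square bar from z = 0 to 95 mm of the pipette; its faces look along the pipette's x and y; its y is level in the holder.
- pipette_tip (a point): The point of the longer pipette's tip, on its axis 120 mm below the shoulder; 5 mm wide.
- stand: Holder, fixed. Foot 150 x 180 x 12. Origin on the bench, z up. Two square sleeves at y = -45 and +45 mm, mouths at x = 0, 122 mm up; 30 mm wide, 40 mm long, holes 20 mm square, open below. They lean 50 degrees (pipettes sag to about 53): push button to the holder's -x (about towards the robot), tip to +x. The shoulder rests on the mouth. Draw along the axis: 50 mm frees the shaft, 120 mm the tip.
- short_pipette: The shorter pipette, same look and shaft, handle only 60 mm and push button ending at 83 mm above the shoulder (203 mm over all), in the other sleeve. Origin and axes as for the longer one. To be left alone.
- cup: The open sample pot: white plastic, loose, 60 mm high, mouth 60 mm across outside and about 54 mm inside. Origin at the centre of its underside, z up. One of three pots whose places are swapped; the other two have lids.
- cup_rim (a point): Centre of the open pot's mouth, level with its rim, 60 mm above the bench.
- pot_a: Lidded white sample pot, 66 mm across, 68 mm high, origin at the centre of its underside. To be left alone.
- pot_b: Another lidded pot, same as the first. To be left alone.
- rack: Orange tube rack with capped tubes, 100 x 250 mm, 103 mm high over the caps, origin under its centre, long side along its y. To be left alone.
- tray: Empty shallow steel tray, 140 x 180 x 30 mm, origin under its centre. To be left alone.
- tape: Roll of tape lying flat, 76 mm across, 24 mm high, origin under its centre. To be left alone.
- reagent: White bottle, 66 mm across, 150 mm high, origin under its centre. To be left alone.
- pen: Marker pen lying along its y, about 125 mm long and 13 mm thick, origin under its middle. To be left alone.
- tips: Clear box of cells for tips, 90 x 130 x 50 mm, origin under its centre. To be left alone.
Things that resemble listed ones, but are neither listed nor needed, are in the scene too. What is shaped like the pipette but yellow is not meant. Leave any green look-alike of the stand alone.

How it is judged:
On the way:
1. the longer pipette is held by the fingers, wholly out of the holder (contact force between pipette and stand below 0.05 N and contact force between the fingers and pipette above 0.5 N and distance of pipette from where it was at the start of the episode above 0.11 m and height (world z) of pipette_tip above 0.11 m), for 0.2 s.
At the end, for the whole second after the job is handed in: Longer pipette gripped, carried by nothing else, tip down within 0.2 rad of vertical, still, tip 4 to 45 mm above the open pot's rim and within 20 mm of its centre; open pot upright; short pipette within 20 mm, the pot and all else within 30 mm of their starts (horizontal distance between pipette_tip and cup_rim below 0.02 m and z of pipette_tip in the frame of cup_rim between 0.004 and 0.045 m and angle between pipette's own z axis and vertical below 0.2 rad and linear speed of pipette below 0.03 m/s and angular speed of pipette below 0.3 rad/s and contact force between the fingers and pipette above 0.5 N and contact force between pipette and stand below 0.05 N and contact force between pipette and cup below 0.05 N and contact force between pipette and pot_a below 0.05 N and contact force between pipette and pot_b below 0.05 N and contact force between pipette and rack below 0.05 N and angle between cup's own z axis and vertical below 0.1 rad and distance of each of cup, pot_a, pot_b, rack, tray, tape, reagent, pen, tips from where it was at the start of the episode below 0.03 m and distance of short_pipette from where it was at the start of the episode below 0.02 m); the arm keeps its last pose, push and grip.
It fails at once if the pipette touches the open pot (contact force between pipette and cup above 0.3 N).
It fails at once if the open pot, the short pipette or another thing on the bench is shifted or knocked over (distance of any of cup, pot_a, pot_b, rack, tray, tape, reagent, pen, tips from where it was at the start of the episode above 0.03 m or angle between cup's own z axis and vertical above 0.4 rad or distance of short_pipette from where it was at the start of the episode above 0.02 m).
It also fails if it takes over 38 s, if anything falls off the work surface, if the arm or the gripper's body presses on something with over 40 N, if the wrist force passes 120 N, or if a joint passes its speed limit or range.

## Working session

There is one attempt and no reset: what is moved stays moved. The work goes in short steps, Python scripts to look and compute and a tool call to move; the robot and the scene stay as the last step left them, time stands still between calls to the robot, and variables do not carry over. Pictures are saved under pics/ and viewed, about 8 in all and at most 12, crops included, and the job is handed in when it is done.

Besides the shell and the picture viewer there is one more tool, called after "Call:" as name(argument=value, ...), one argument or row to a line, values as JSON. move_arm: Moves the arm, as the interface text tells. Its arguments: {"type":"object","properties":{"deltas":{"type":"array","items":{"type":"array"}},"grip_force":{"type":"number"}},"required":["deltas"]}

```bash
mkdir -p pics; cat > h.py <<'E'
import numpy as np, cv2
from workcell import status, read_camera, camera_info, order
def grab(n):
    ci=camera_info(n); p,d=read_camera(n); np.savez(f'{n}.npz',p=p,d=d,**{k:np.array(ci[k]) for k in 'KRt'}); return p,d,ci
def load(n):
    z=np.load(f'{n}.npz'); return z['p'],z['d'],z
def cloud(d,c):
    K=np.array(c['K']);v,u=np.mgrid[:d.shape[0],:d.shape[1]]
    X=np.stack([(u-K[0,2])/K[0,0]*d,(v-K[1,2])/K[1,1]*d,d],-1)
    W=(X-np.array(c['t']))@np.array(c['R']); W[d<=0]=np.nan; return W
def proj(X,c):
    x=np.array(c['K'])@(np.array(c['R'])@np.array(X)+np.array(c['t'])); return x[:2]/x[2]
E
python3 - <<'E'
from h import *
for n in('top','side'):
    p,d,c=grab(n); cv2.imwrite(f'pics/{n}1.png',p[:,:,::-1]); print(n,np.round(-np.array(c['R']).T@c['t'],2),np.array(c['K'])[0,0])
print(status.read_state())
E
```

```text
top [0.43 0.11 1.5 ] 450.53573691476504
side [0.36 1.49 0.89] 522.417360996353
{'time': 0.1, 'q': array([-1.18892635e+00,  2.64708357e-01,  1.60528141e+00,  1.33045312e-05,
        1.27367444e+00, -3.68717041e-02]), 'joint_vel': array([-2.58336173e-04, -1.80569932e-03, -2.03707047e-03,  3.04034476e-05,
       -1.05103939e-03, -2.46953693e-04]), 'joint_torque': array([ 5.86460264e-04, -5.16706824e+01, -3.68590450e+01, -5.54731480e-05,
        6.27710469e-03, -1.32387635e-05]), 'tool_pos': array([ 0.27423132, -0.61604698,  0.23004218]), 'tcp_rot': array([-3.07098902e+00, -6.52532193e-01,  5.38499737e-04]), 'wrist_force': array([0.00427957, 0.10341136, 0.67335599]), 'torque': array([ 0.0139703 , -0.01143849, -0.00845068]), 'width': 0.9980745640189566}
```

View pics/top1.png

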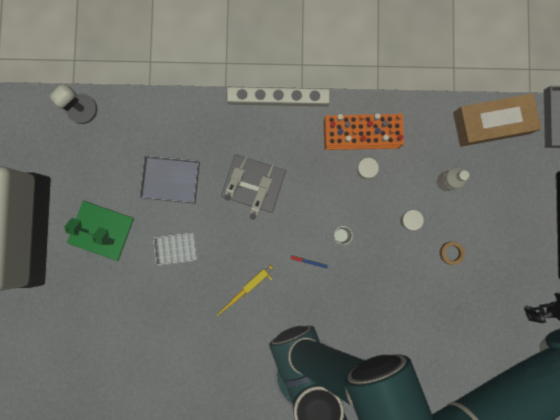

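View pics/side1.png

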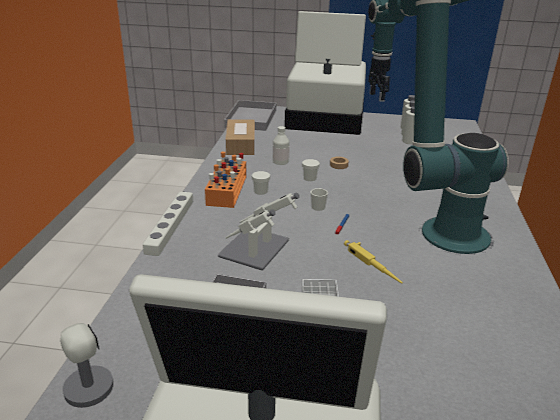

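The top view shows the grey stand at (253,185) with two pipettes. The yellow decoy is at (247,290), the green stand look-alike at (100,230), the open pot at (343,235), and lidded pots at (368,168) and (413,220). Next I measure the pipettes and the pot, and take a close crop.

```bash
python3 - <<'E'
from h import *
p,d,c=load('top'); W=cloud(d,c)
t=cv2.resize(p[140:250,205:365],None,fx=5,fy=5,interpolation=cv2.INTER_CUBIC)[:,:,::-1]
p2,d2,c2=load('side'); s=cv2.resize(p2[170:280,210:340],None,fx=5,fy=5,interpolation=cv2.INTER_CUBIC)[:,:,::-1]
cv2.imwrite('pics/c1.png',cv2.resize(np.hstack([t[:, :],s]),(800,303)))
# pot
def rim(W,x0,y0):
    m=(np.hypot(W[...,0]-x0,W[...,1]-y0)<.05)&(W[...,2]>.05)&(W[...,2]<.09); P=W[m]; (cx,cy),r=cv2.minEnclosingCircle(P[:,:2].astype(np.float32)); return cx,cy,r,np.median(P[:,2]),m.sum()
for uv in [(343,235),(368,168),(413,220)]:
    x=W[uv[1],uv[0]]; print(uv,x,rim(W,x[0],x[1]))
x0=W[188,270]; print('stand',x0)
for n,WW in(('top',W),('side',cloud(d2,c2))):
    m=(np.hypot(WW[...,0]-x0[0],WW[...,1]-x0[1])<.16)&(WW[...,2]>.135); P=WW[m]
    k=cv2.connectedComponents(m.astype(np.uint8))
    for i in range(1,k[0]):
        Q=WW[k[1]==i]
        if len(Q)<15: continue
        mu=Q.mean(0); U,S,V=np.linalg.svd(Q-mu); v=V[0]*np.sign(V[0][2]); s=(Q-mu)@v
        print(n,len(Q),'mu',mu.round(3),'dir',v.round(3),'ends',(mu+v*s.min()).round(3),(mu+v*s.max()).round(3),'zmax',Q[:,2].max().round(3))
E
```

```text
(343, 235) [ 0.4539178  -0.10271902  0.00413816] (0.4533182382583618, -0.09449189156293869, 0.029982006177306175, np.float64(0.05878744066825887), np.int64(71))
(368, 168) [ 0.66802558 -0.17106782  0.07103985] (0.6705464124679565, -0.17054623365402222, 0.03303641453385353, np.float64(0.06769854358019213), np.int64(337))
(413, 220) [ 0.50463516 -0.3147904   0.07019587] (0.506884753704071, -0.3139079213142395, 0.03342335671186447, np.float64(0.06753757883191808), np.int64(351))
stand [0.60436881 0.14163783 0.01442454]
top 198 mu [0.585 0.256 0.157] dir [-0.837  0.24   0.491] ends [0.624 0.245 0.134] [0.551 0.266 0.177] zmax 0.183
top 274 mu [0.542 0.175 0.169] dir [-0.817  0.252  0.518] ends [0.59  0.161 0.139] [0.496 0.19  0.198] zmax 0.202
side 536 mu [0.552 0.218 0.161] dir [-0.551 -0.817  0.168] ends [0.594 0.28  0.148] [0.514 0.162 0.173] zmax 0.199
```

View pics/c1.png

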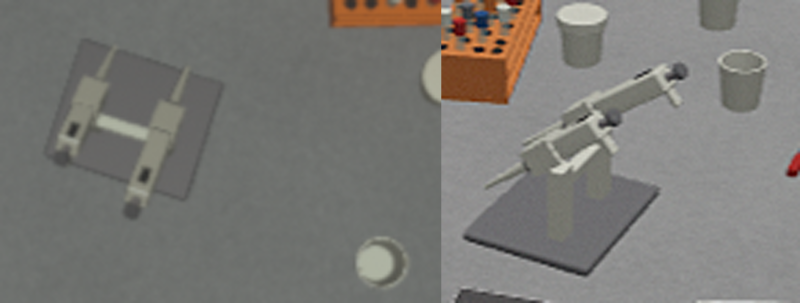

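The two grey pipettes are in the stand. The long one is on the right in the top view: its button is at (131,208) in the crop, its visible handle is about 0.115 m against 0.088 m for the left one, and its top reaches z=0.20 against 0.18. The pipette look-alikes are the short one at top (238,185), the yellow one at (247,290) and the green stand at (100,230). The open pot, with its dark inner wall, is at top (343,235). Next I fit the stand foot for yaw.

```bash
python3 - <<'E'
from h import *
p,d,c=load('top'); W=cloud(d,c)
m=(np.hypot(W[...,0]-.60,W[...,1]-.19)<.16)&(W[...,2]>.007)
k,l=cv2.connectedComponents(m.astype(np.uint8)); i=l[188,270]; Q=W[l==i]; Q=Q[Q[:,2]<.02]
r=cv2.minAreaRect(Q[:,:2].astype(np.float32)); print(r,cv2.boxPoints(r))
for R in (.0,):
  for (nm,mu) in (('long',(.542,.175)),('short',(.585,.256))):
    q=W[(np.hypot(W[...,0]-mu[0],W[...,1]-mu[1])<.06)&(W[...,2]>.135)]
    # ridge: centre line in xy
    vx,vy,x0,y0=cv2.fitLine(q[:,:2].astype(np.float32),cv2.DIST_HUBER,0,.01,.01).ravel()
    print(nm,np.degrees(np.arctan2(vy,vx)),x0,y0, len(q))
E
```

```text
((0.6055862903594971, 0.20373117923736572), (0.1833123117685318, 0.19429394602775574), 74.98300170898438) [[0.48800838 0.14037651]
 [0.6756669  0.09003385]
 [0.7231642  0.26708585]
 [0.53550565 0.3174285 ]]
long -16.975794 0.5420157 0.1754022 274
short -15.459608 0.58567965 0.25605518 199
```

Grip point is about (0.545, 0.175, 0.151), with stand x-azimuth about -15.5°. I'll approach from above with jaws across the pipette's level y: pre-grasp TCP at about (0.558, 0.172, 0.261), yaw +140.5°.

Call:
move_arm(
  deltas=[
    [[0,0,0.1],[0.18,0.49,0.03],-1],
    [[0,0,0.195],[0.355,0.985,0.06],-1],
  ],
)

```text
time: 0.35
tool_pos: [0.3099, -0.517, 0.2362]
tcp_rot: [-2.934, -1.119, -0.0]
wrist_force: [-0.2, -0.7, 0.9]
width: 1.002
```

Call:
move_arm(
  deltas=[
    [[0,0,0.1],[0.18,0.49,0.03],-1],
    [[0,0,0.195],[0.355,0.985,0.06],-1],
  ],
)

```text
time: 0.6
tool_pos: [0.3456, -0.4178, 0.2428]
tcp_rot: [-2.729, -1.555, -0.0]
wrist_force: [1.1, -0.4, 0.3]
width: 1.0
```

Call:
move_arm(
  deltas=[
    [[0,0,0.1],[0.18,0.49,0.03],-1],
    [[0,0,0.195],[0.355,0.985,0.06],-1],
  ],
)

```text
time: 0.85
tool_pos: [0.3811, -0.3193, 0.2489]
tcp_rot: [-2.46, -1.953, -0.0]
wrist_force: [1.9, 0.2, -0.5]
width: 0.998
```

Call:
move_arm(
  deltas=[
    [[0,0,0.1],[0.18,0.49,0.03],-1],
    [[0,0,0.195],[0.355,0.985,0.06],-1],
  ],
)

```text
time: 1.1
tool_pos: [0.4165, -0.2209, 0.255]
tcp_rot: [-2.133, -2.306, -0.0]
wrist_force: [0.8, 0.3, 0.1]
width: 0.998
```

```bash
cat >> h.py <<'E'
from scipy.spatial.transform import Rotation as Ro
def st(log=True):
    s=status.read_state()
    if log: open('log.txt','a').write(' '.join(map(str,[*s['q'],*s['tool_pos'],*s['tcp_rot']]))+'\n')
    R=Ro.from_rotvec(s['tcp_rot']).as_matrix()
    print('t',round(s['time'],2),'q',s['q'].round(3),'tcp',s['tool_pos'].round(4),'tool y',R[:,1].round(3),'z',R[:,2].round(3),'F',np.round(s['wrist_force'],2),'w',round(s['width'],3)); return s,R
E
echo "-1.18892635 0.264708357 1.60528141 1.33e-05 1.27367444 -0.0368717 0.27423132 -0.61604698 0.23004218 -3.07098902 -0.652532193 0.0005385" > log.txt
python3 -c "
from h import *; st()"
```

```text
t 1.1 q [-0.541 -0.144  1.991  0.     1.295 -0.618] tcp [ 0.4165 -0.2209  0.255 ] tool y [ 0.997  0.078 -0.   ] z [-0.  0. -1.] F [0.77 0.29 0.13] w 0.998
```

Call:
move_arm(
  deltas=[
    [[0,0,0.1],[0.18,0.49,0.06],-1],
    [[0,0,0.195],[0.355,0.985,0.12],-1],
  ],
)

```text
time: 1.35
tool_pos: [0.452, -0.1224, 0.2671]
tcp_rot: [-1.756, -2.605, 0.0]
wrist_force: [1.1, 1.2, -0.7]
width: 1.001
```

Call:
move_arm(
  deltas=[
    [[0,0,0.1],[0.18,0.49,0.06],-1],
    [[0,0,0.195],[0.355,0.985,0.12],-1],
  ],
)

```text
time: 1.6
tool_pos: [0.4875, -0.024, 0.2792]
tcp_rot: [-1.338, -2.842, 0.0]
wrist_force: [0.5, -0.8, 0.6]
width: 1.002
```

Call:
move_arm(
  deltas=[
    [[0,0,0.1],[0.18,0.49,0],-1],
    [[0,0,0.195],[0.355,0.985,0],-1],
  ],
)

```text
time: 1.85
tool_pos: [0.5231, 0.0745, 0.2791]
tcp_rot: [-0.889, -3.013, 0.0]
wrist_force: [0.8, -0.3, -0.3]
width: 0.998
```

Call:
move_arm(
  deltas=[
    [[0,0,0.1],[0.18,0.49,0],-1],
    [[0,0,0.195],[0.355,0.98,0],-1],
    [[0,0,0.195],[0.355,0.98,0],-1],
  ],
)

```text
time: 2.22
tool_pos: [0.5586, 0.1739, 0.2782]
tcp_rot: [-0.419, -3.112, -0.0]
wrist_force: [-1.1, -1.0, 0.4]
width: 1.002
```

```bash
python3 - <<'E'
from h import *
s,R=st(); p,d,c=grab('wrist'); print(proj([.545,.175,.151],c),proj([.4913,.1898,.193],c),proj([.582,.165,.122],c))
cv2.imwrite('pics/w1.png',p[:,:,::-1])
E
```

```text
t 2.23 q [ 2.590e-01  6.900e-02  1.743e+00  1.000e-03  1.331e+00 -1.044e+00] tcp [0.5586 0.1739 0.2782] tool y [0.265 0.964 0.   ] z [-0.001  0.    -1.   ] F [-1.11 -0.95  0.37] w 1.002
[276.48941507 173.1465734 ] [276.05956847  98.14404915] [276.92098107 208.94078163]
```

View pics/w1.png

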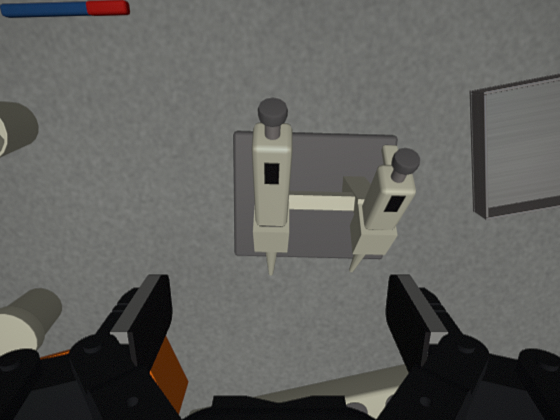

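The wrist view shows the long pipette on the left, with its button at (273,108), its handle from y=125 to 223 and its axis vertical in the image at column 272. The short one is at (400,195). My prediction of (276,173) for the grip is within about 4 px. Now I refine with wrist depth and plan the final posture with a fitted arm model.

```bash
python3 - <<'E'
from h import *
p,d,c=load('wrist'); W=cloud(d,c); K=c['K']; print('K',K[0])
for r in (108,130,150,175,195,215):
    q=W[r,255:290]; m=q[:,2]>.12; cols=np.where(m)[0]+255
    print(r,cols.min() if len(cols) else None,cols.max() if len(cols) else None,np.nanmean(q[m],0).round(4))
q=W[132:212,262:282].reshape(-1,3); q=q[q[:,2]>.12]; mu=q.mean(0); V=np.linalg.svd(q-mu)[2]
n=V[2]*np.sign(V[2][2]); print('face n',n.round(3)); 
nh=n/np.hypot(n[0],n[1]); print('tilt deg of axis from vertical',90-np.degrees(np.arccos(n[2])),'az',np.degrees(np.arctan2(n[1],n[0])))
# arm model fit: planar r,z of tcp vs q (q4=0)
L=np.loadtxt('log.txt'); print(np.c_[L[:,:6],np.hypot(L[:,6],L[:,7]),L[:,8],np.arctan2(L[:,7],L[:,6])-L[:,0]].round(4))
from scipy.optimize import least_squares
E
```

```text
K [376.28977654   0.         278.56812837]
108 258 287 [0.4961 0.1863 0.1938]
130 255 289 [0.51   0.1819 0.1808]
150 255 289 [0.5212 0.1789 0.1872]
175 255 289 [0.54   0.1734 0.1737]
195 255 288 [0.5579 0.1677 0.159 ]
215 255 289 [0.5794 0.1618 0.1411]
face n [ 0.506 -0.187  0.842]
tilt deg of axis from vertical 57.35963417491059 az -20.332171436775194
[[-1.1889e+00  2.6470e-01  1.6053e+00  0.0000e+00  1.2737e+00 -3.6900e-02
   6.7430e-01  2.3000e-01  3.6900e-02]
 [-5.4050e-01 -1.4390e-01  1.9909e+00  1.0000e-04  1.2948e+00 -6.1840e-01
   4.7150e-01  2.5500e-01  5.2900e-02]
 [ 2.5880e-01  6.9500e-02  1.7427e+00  8.0000e-04  1.3307e+00 -1.0444e+00
   5.8510e-01  2.7820e-01  4.3100e-02]]
```

Call:
move_arm(
  deltas=[
    [[0.01,0.038,0],[-0.03,0,-0.4],-1],
    [[0.021,0.075,0],[-0.06,-0.01,-0.8],-1],
    [[0.021,0.075,0],[-0.06,-0.01,-0.8],-1],
  ],
)

```text
time: 2.65
tool_pos: [0.5497, 0.1675, 0.195]
tcp_rot: [-0.414, -2.984, -0.02]
wrist_force: [0.9, 0.3, 0.5]
width: 1.003
```

Call:
move_arm(
  deltas=[
    [[0,0,0],[-0.04,0,-0.34],-1],
    [[0,0,0],[-0.08,0,-0.68],-1],
    [[0,0,0],[-0.08,0,-0.68],-1],
  ],
)

```text
time: 3.02
tool_pos: [0.5426, 0.1688, 0.1304]
tcp_rot: [-0.411, -2.989, -0.023]
wrist_force: [-0.1, 0.9, -0.3]
width: 0.999
```

```bash
python3 - <<'E'
from h import *
s,R=st(); p,d,c=grab('wrist'); cv2.imwrite('pics/w2.png',p[:,:,::-1])
L=np.loadtxt('log.txt')
from scipy.optimize import least_squares
def res(x):
    h,l2,l3,dd,a1=x; q=L; t=q[:,1]+q[:,2]
    R=Ro.from_rotvec(L[:,9:12]).as_matrix()[:,:,2]; W=L[:,6:9]-dd*R
    rr=W[:,0]*np.cos(q[:,0])+W[:,1]*np.sin(q[:,0])
    return np.r_[rr-(a1+l2*np.sin(q[:,1])+l3*np.sin(t)), W[:,2]-(h+l2*np.cos(q[:,1])+l3*np.cos(t)),.1*a1]
f=least_squares(res,[.3,.5,.5,.3,0]); print(f.x.round(4),np.abs(f.fun).max())
E
```

```text
t 3.02 q [ 0.223  0.218  1.86   0.062  1.176 -1.102] tcp [0.5426 0.1688 0.1304] tool y [ 0.27   0.963 -0.002] z [-0.121  0.032 -0.992] F [-0.11  0.94 -0.35] w 0.999
[0.2534 0.5119 0.5658 0.3507 0.    ] 4.59169829312156e-05
```

View pics/w2.png

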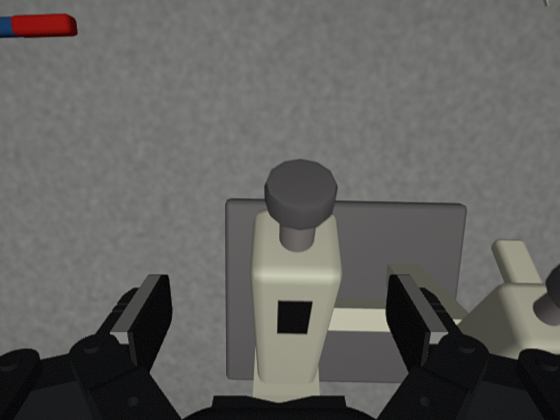

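The fingers straddle the long handle. Handle centre is at about column 289 and finger midpoint at 279, about 4 mm off towards +y. I'll shift, then close.

Call:
move_arm(
  deltas=[
    [[0,0,0],[0.01,0.04,0],-1],
    [[0,0,0],[0.01,0.04,0],0.2],
    [[0,0,0],[0.01,0.04,0],1],
    [[0,0,0],[0.01,0.04,0],1],
    [[0,0,0],[0.01,0.04,0],1],
    [[0,0,0],[0.01,0.04,0],1],
    [[0,0,0],[0.01,0.04,0],1],
    [[0,0,0],[0.01,0.04,0],1],
  ],
  grip_force=60,
)

```text
time: 4.08
tool_pos: [0.5456, 0.1738, 0.1316]
tcp_rot: [-0.41, -2.992, -0.025]
wrist_force: [-1.7, -0.6, 5.7]
width: 0.296
```

```bash
cat > k.py <<'E'
from h import *
from scipy.optimize import least_squares
h,l2,l3,D,off=.2534,.5119,.5658,.3507,.025
LO=np.array([-2.63,-.94,.31,-1.31,0,-2.55]);HI=np.array([2.63,2.18,2.57,4.45,2.66,2.55])
def rz(a):return Ro.from_euler('z',a)
def ry(a):return Ro.from_euler('y',a)
def fk(q):
    A=rz(q[0])*ry(q[1]); B=A*ry(q[2]); 
    p=np.array([0,0,h])+rz(q[0]).apply([0,off,0])+A.apply([0,0,l2])+B.apply([0,0,l3])
    T=B*rz(q[3])*ry(q[4])*rz(q[5]); return p+T.apply([0,0,D]),T
E
python3 - <<'E'
from k import *
s,R=st()
for r in np.loadtxt('log.txt'):
    p,T=fk(r[:6]); print((p-r[6:9]).round(4),(T.inv()*Ro.from_rotvec(r[9:])).as_rotvec().round(3))
E
```

```text
t 4.08 q [ 0.229  0.222  1.853  0.064  1.175 -1.097] tcp [0.5456 0.1738 0.1316] tool y [0.269 0.963 0.   ] z [-0.117  0.033 -0.993] F [-1.71 -0.62  5.74] w 0.296
[ 0.0001  0.     -0.    ] [-0.    -0.     1.571]
[ 0.0001  0.0001 -0.    ] [-0.    -0.     1.571]
[-0.0001  0.0001 -0.    ] [-0.     0.     1.571]
[-0.0001  0.0003 -0.0001] [ 0.    -0.     1.571]
[-0.0001  0.0003 -0.0001] [-0.    -0.     1.571]
```

Call:
move_arm(
  deltas=[
    [[0,0,0],[-0.08,0.02,0.06],1],
    [[0,0,0],[-0.19,0.056,0.15],1],
    [[0,0,0],[-0.35,0.1,0.275],1],
    [[0,0,0],[-0.54,0.157,0.421],1],
    [[0,0,0],[-0.54,0.157,0.421],1],
  ],
)

```text
time: 4.7
tool_pos: [0.4896, 0.1904, 0.1748]
tcp_rot: [-0.408, -2.993, -0.026]
wrist_force: [0.3, -0.9, -1.9]
width: 0.301
```

Call:
move_arm(
  deltas=[
    [[0,0,0],[-0.2,0.058,0.156],1],
    [[0,0,0],[-0.4,0.116,0.312],1],
    [[0,0,0],[-0.58,0.169,0.452],1],
    [[0,0,0],[-0.58,0.169,0.6],1],
    [[0,0,0],[-0.58,0.169,0.85],1],
  ],
)

```text
time: 5.32
tool_pos: [0.4328, 0.2061, 0.258]
tcp_rot: [-0.409, -2.99, -0.023]
wrist_force: [0.3, -0.1, -0.6]
width: 0.298
```

```bash
python3 - <<'E'
from k import *
s,R=st()
p,d,c=grab('side'); cv2.imwrite('pics/s2.png',cv2.resize(p[150:270,200:380],None,fx=4,fy=4,interpolation=cv2.INTER_CUBIC)[:,:,::-1])
T0=Ro.from_matrix(R); C=rz(np.pi/2)
az=np.radians(-16.3); e=np.array([np.cos(az),np.sin(az),0]); 
a=-np.sin(np.radians(53))*e+np.array([0,0,np.cos(np.radians(53))])
al=T0.inv().apply(a); gl=np.array([0,0,-.019]); tipl=gl-.168*al
print('a in tool',al.round(3),'tip now',(s['tool_pos']+T0.apply(tipl)).round(3))
# upright: rotate about level axis, then yaw psi, tip 20mm over pot
ax=np.cross(a,[0,0,1]); U=Ro.from_rotvec(ax/np.linalg.norm(ax)*np.arccos(a[2]))
tgt=np.array([.4535,-.0945,.080])
for psi in range(-180,180,15):
    Tf=rz(np.radians(psi))*U*T0; p=tgt-Tf.apply(tipl)
    best=None
    for k in range(12):
        q0=np.random.default_rng(k).uniform(LO,HI)
        f=least_squares(lambda q:np.r_[(fk(q)[0]-p)*5,(fk(q)[1]*C).inv().__mul__(Tf).as_rotvec()],q0,bounds=(LO,HI))
        if f.cost<1e-8:
            m=np.minimum(f.x-LO,HI-f.x).min()
            if best is None or m>best[0]: best=(m,f.x)
    if best: print(psi,'toolz',Tf.apply([0,0,1]).round(2),'margin',round(best[0],2),best[1].round(2),'tcp',p.round(3))
E
```

```text
t 5.33 q [ 0.341 -0.06   1.915  0.071  1.39  -0.974] tcp [0.4328 0.2061 0.258 ] tool y [ 0.269  0.963 -0.001] z [-0.12   0.032 -0.992] F [ 0.3  -0.05 -0.6 ] w 0.298
a in tool [ 0.867  0.009 -0.498] tip now [0.564 0.168 0.176]
-135 toolz [ 0.76  0.42 -0.5 ] margin 0.08 [-0.94 -0.3   2.49  1.19  1.18 -0.52] tcp [ 0.468 -0.087  0.239]
-120 toolz [ 0.62  0.6  -0.5 ] margin 0.21 [-0.94 -0.12  2.36  1.08  1.35 -0.65] tcp [ 0.465 -0.083  0.239]
-105 toolz [ 0.45  0.74 -0.5 ] margin 0.35 [-0.9   0.03  2.22  0.95  1.5  -0.75] tcp [ 0.462 -0.08   0.239]
-90 toolz [ 0.24  0.83 -0.5 ] margin 0.49 [-0.83  0.15  2.08  0.83  1.62 -0.84] tcp [ 0.458 -0.079  0.239]
-75 toolz [ 0.02  0.87 -0.5 ] margin 0.63 [-0.75  0.26  1.94  0.72  1.74 -0.93] tcp [ 0.454 -0.078  0.239]
-60 toolz [-0.21  0.84 -0.5 ] margin 0.75 [-0.66  0.35  1.82  0.59  1.85 -1.02] tcp [ 0.45  -0.079  0.239]
-45 toolz [-0.42  0.76 -0.5 ] margin 0.71 [-0.57  0.42  1.72  0.46  1.95 -1.13] tcp [ 0.446 -0.08   0.239]
-30 toolz [-0.6   0.62 -0.5 ] margin 0.63 [-0.47  0.48  1.64  0.32  2.03 -1.26] tcp [ 0.442 -0.083  0.239]
-15 toolz [-0.7
[... 346 characters left out ...]
0.07  0.5   1.6  -0.3   2.04 -1.88] tcp [ 0.438 -0.098  0.239]
45 toolz [-0.76 -0.42 -0.5 ] margin 0.53 [ 0.03  0.46  1.67 -0.45  1.97 -2.02] tcp [ 0.439 -0.102  0.239]
60 toolz [-0.62 -0.6  -0.5 ] margin 0.41 [ 0.12  0.39  1.76 -0.58  1.88 -2.14] tcp [ 0.442 -0.106  0.239]
75 toolz [-0.45 -0.74 -0.5 ] margin 0.31 [ 0.21  0.31  1.87 -0.7   1.77 -2.24] tcp [ 0.445 -0.109  0.239]
90 toolz [-0.24 -0.83 -0.5 ] margin 0.23 [ 0.28  0.22  2.   -0.82  1.64 -2.32] tcp [ 0.449 -0.11   0.239]
105 toolz [-0.02 -0.87 -0.5 ] margin 0.14 [ 0.35  0.1   2.13 -0.95  1.51 -2.41] tcp [ 0.453 -0.111  0.239]
120 toolz [ 0.21 -0.84 -0.5 ] margin 0.05 [ 0.39 -0.03  2.28 -1.07  1.36 -2.5 ] tcp [ 0.457 -0.11   0.239]
```

View pics/s2.png

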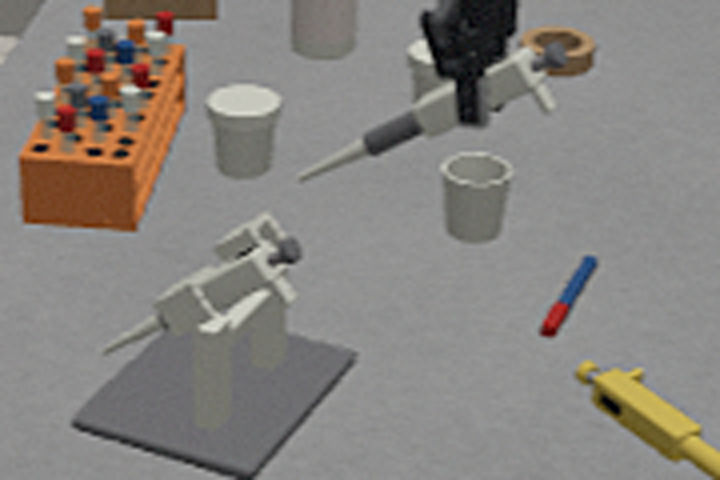

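The pipette is gripped and fully out of the holder, and the short pipette is undisturbed. The tip is at about (300,180) in the crop and the open pot at (477,170). Next I tilt it 53° upright about the level axis while moving above the pot, still high.

Call:
move_arm(
  deltas=[
    [[0.015,0.05,0],[0,-0.2,0.25],1],
    [[0.035,0.12,0],[0,-0.55,0.45],1],
    [[0.055,0.188,0],[0,-0.95,0.6],1],
  ],
)

```text
time: 5.75
tool_pos: [0.4344, 0.1106, 0.3194]
tcp_rot: [-0.366, -2.689, -0.088]
wrist_force: [0.6, -0.5, -1.7]
width: 0.293
```

Call:
move_arm(
  deltas=[
    [[0.018,0.06,0],[0.02,-0.33,0],1],
    [[0.036,0.124,0],[0.03,-0.66,0],1],
    [[0.055,0.188,0],[0.05,-0.98,0],1],
  ],
)

```text
time: 6.12
tool_pos: [0.4393, 0.0118, 0.318]
tcp_rot: [-0.327, -2.384, -0.137]
wrist_force: [0.6, 0.6, -0.9]
width: 0.297
```

Call:
move_arm(
  deltas=[
    [[0.018,0.06,0],[0,-0.35,0],1],
    [[0.036,0.124,0],[0,-0.7,0],1],
    [[0.055,0.188,0],[0,-0.95,0],1],
    [[0.055,0.188,0],[0,-1,0],1],
    [[0.055,0.188,0],[0,-1,0],1],
  ],
)

```text
time: 6.75
tool_pos: [0.4389, -0.0867, 0.318]
tcp_rot: [-0.285, -2.083, -0.178]
wrist_force: [0.3, 0.5, -1.5]
width: 0.295
```

```bash
python3 - <<'E'
from k import *
s,R=st()
p,d,c=grab('side'); p2,d2,c2=grab('top')
tipl=np.array([0,0,-.019])-.168*np.array([.867,.009,-.498])
t=s['tool_pos']+R@tipl; a=R@np.array([.867,.009,-.498]); print('pred tip',t.round(4),'axis',a.round(3),'px',proj(t,c).round(1))
cv2.imwrite('pics/s3.png',cv2.resize(p[70:230,240:400],None,fx=3.7,fy=3.7,interpolation=cv2.INTER_CUBIC)[:,:,::-1])
E
```

```text
t 6.75 q [-0.264  0.454  1.511  0.022  2.22  -1.56 ] tcp [ 0.4389 -0.0867  0.318 ] tool y [0.274 0.962 0.01 ] z [-0.83   0.242 -0.503] F [ 0.29  0.53 -1.46] w 0.295
pred tip [ 0.4555 -0.0913  0.1596] axis [-0.005  0.     1.   ] px [319.3 166.3]
```

View pics/s3.png

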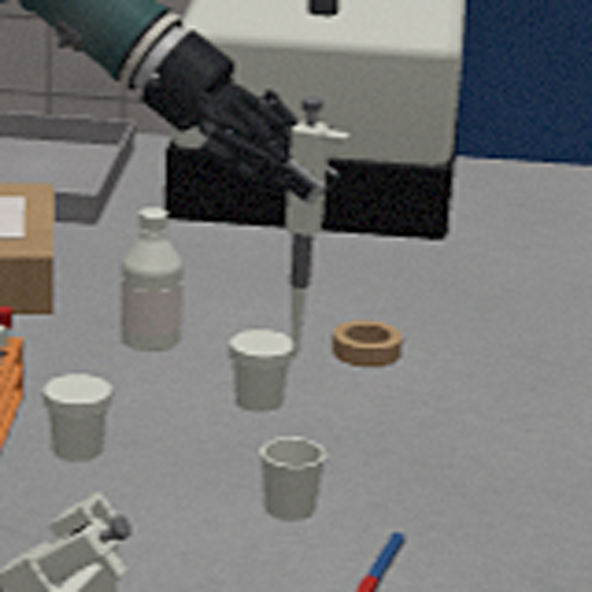

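The pipette is upright. Its tip is at about (297,352) in the crop, which is (320.3,165.1) in the full image, against a predicted (319.3,166.3). The pot's mouth is at (292,452) in the crop. I check axis and depth in the side cloud, then descend.

```bash
python3 - <<'E'
from h import *
p,d,c=load('side'); W=cloud(d,c)
m=(np.hypot(W[...,0]-.455,W[...,1]+.09)<.05)&(W[...,2]>.15)&(W[...,2]<.40)
for z0,z1 in((.15,.175),(.175,.2),(.2,.23),(.235,.27),(.275,.29),(.36,.4)):
    q=W[m&(W[...,2]>z0)&(W[...,2]<z1)]
    if len(q): print((z0,z1),len(q),np.median(q,0).round(4))
print('zmin',np.nanmin(W[m][:,2]))
r=(np.hypot(W[...,0]-.4535,W[...,1]+.0945)<.045)&(W[...,2]>.045)&(W[...,2]<.075); q=W[r]
print('rim',cv2.minEnclosingCircle(q[:,:2].astype(np.float32)),q[:,2].max(), q[:,:2].min(0),q[:,:2].max(0))
for z in (.1596,.397): print(proj([.4545,-.0913,z],c).round(1))
E
```

```text
(0.15, 0.175) 8 [ 0.4541 -0.0914  0.1693]
(0.175, 0.2) 21 [ 0.455  -0.0938  0.1876]
(0.2, 0.23) 30 [ 0.454  -0.0882  0.2162]
(0.235, 0.27) 57 [ 0.4542 -0.0867  0.2532]
(0.275, 0.29) 29 [ 0.4532 -0.0832  0.2851]
(0.36, 0.4) 177 [ 0.4588 -0.0847  0.3708]
zmin 0.1618662600586822
rim ((0.4515552222728729, -0.09416905790567398), 0.0359882116317749) 0.06520853525091595 [ 0.42267473 -0.12866748] [ 0.47913634 -0.05949855]
[319.6 166.3]
[324.   96.6]
```

Call:
move_arm(
  deltas=[
    [[0,0,0],[-0.01,-0.01,-0.15],1],
    [[0,0,0],[-0.02,-0.01,-0.35],1],
    [[0,0,0],[-0.02,-0.01,-0.55],1],
    [[0,0,0],[-0.02,-0.01,-0.7],1],
    [[0,0,0],[-0.02,-0.01,-0.78],1],
    [[0,0,0],[-0.02,-0.01,-0.78],1],
    [[0,0,0],[-0.02,-0.01,-0.78],1],
    [[0,0,0],[-0.02,-0.01,-0.78],1],
    [[0,0,0],[-0.02,-0.01,-0.78],1],
  ],
)

```text
time: 7.98
tool_pos: [0.4367, -0.0876, 0.2408]
tcp_rot: [-0.285, -2.083, -0.177]
wrist_force: [-0.6, 0.3, -1.8]
width: 0.292
```

```bash
python3 - <<'E'
from k import *
s,R=st(); print('jv',np.abs(s['joint_vel']).max())
p,d,c=grab('side'); W=cloud(d,c)
m=(np.hypot(W[...,0]-.4535,W[...,1]+.0945)<.02)&(W[...,2]>.07)&(W[...,2]<.2)
for z0,z1 in((.075,.1),(.1,.13),(.155,.19)):
    q=W[m&(W[...,2]>z0)&(W[...,2]<z1)]; print(z0,len(q),np.median(q,0).round(4))
print('zmin',W[m][:,2].min(),'rim px',proj([.4525,-.0943,.06],c))
cv2.imwrite('pics/s4.png',cv2.resize(p[100:240,220:360],None,fx=4.2,fy=4.2,interpolation=cv2.INTER_CUBIC)[:,:,::-1])
E
```

```text
t 7.97 q [-0.266  0.518  1.57   0.017  2.098 -1.565] tcp [ 0.4367 -0.0876  0.2408] tool y [0.274 0.962 0.01 ] z [-0.83   0.241 -0.503] F [-0.62  0.31 -1.82] w 0.292
jv 0.004969428852558342
0.075 6 [ 0.4526 -0.097   0.0915]
0.1 20 [ 0.451  -0.0912  0.1176]
0.155 54 [ 0.451  -0.0873  0.1718]
zmin 0.08261656674823604 rim px [318.56963934 192.54853259]
```

View pics/s4.png

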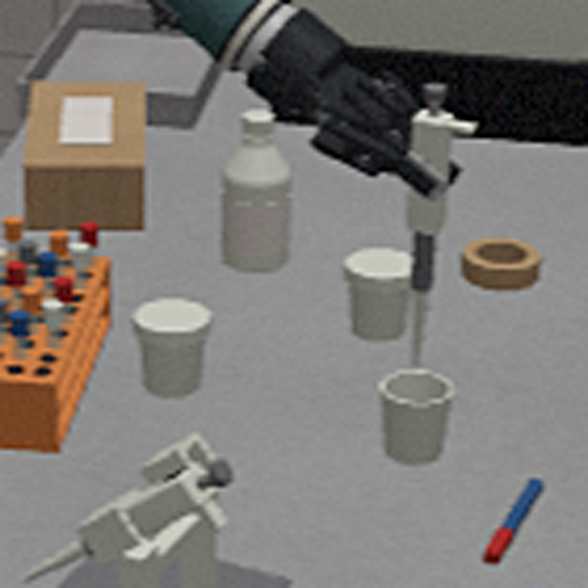

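The tip is at (417,365) in the crop and the pot's mouth at (416,386), so it is centred about 2 cm above, and everything else is in place. The arm is still, so I hand in.

```bash
python3 -c "
from h import *; print(order.finish_job())"
```

```text
the job is handed in; nothing more can be done
None
```

I drew the longer pipette, in the right-hand sleeve, out along its axis and turned it upright. It is held over the open pot with a 60 N grip, and I handed the job in at about 8 s.

- **Position:** In the last side-camera check the tip was at about (0.4526, -0.097) and 0.0826 m high. The pot's rim centre was about (0.4525, -0.094), 0.060 m high. The tip is therefore about 2 cm above the rim and within about 4 mm of its centre.
- **Steadiness:** The pipette axis was vertical within about 2°, and the joints were almost still (below 0.005 rad/s).
- **Grip:** The finger opening held at about 0.29 from the grasp to the end.
- **Surroundings:** In the last side picture the open pot and the short pipette looked undisturbed. I did not measure either of them, or the other objects, again after the move.
- **Checks:** None failed. The tip position predicted from the arm and the one seen by the camera agreed to about 2–3 mm.

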